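# Put the drained slide rack down in the staining dish and close the lid

### The arm

A 7-joint arm with a two-finger parallel gripper is mounted at the origin on a cart in front of the work surface, level with it; the furniture and walls round the work are solid. World frame = base frame: x ahead of the robot, y to its left, z up, the work surface at z = 0. Lengths are in m, angles in rad, forces in N, time in s.
With the tool pointing down it reaches from about 0.4 to 0.875 m from the base axis. Payload 19.3 kg.
Tool frame: the origin (TCP) lies at the very end of the fingers, on their centre line; the grasp point (between the pads) lies 19 mm behind it; z points along the fingers, y is the direction in which the jaws open and shut (so a half turn about z gives the same grasp; the last joint's range is limited). The gripper opens to 85 mm and grips with 20 to 120 N. Pads are 22 mm wide; open, the fingers measure 114 mm over their backs; the gripper's body (76 mm by 85 mm) begins 54 mm behind the grasp point. The pads swing forward as they close: fully open they stand 13 mm farther back than shut.
Start: joints at [1.056, 0.521, -0.036, 1.599, 0.021, 1.021, -0.113], TCP at [0.269, -0.564, 0.231] pointing down, gripper open.
Joint ranges: [-2.91, 2.91], [-0.3, 2.13], [-1.5, 1.42], [0.17, 2.43], [-1.26, 4.41], [0.16, 1.93], [-2.52, 2.52]. Speed limits (rad/s): [1.89, 1.89, 2.39, 2.39, 3.01, 3.01, 3.01].

### API

Orientations are given as a rotation vector (axis times angle).
In Python, from bench import r, eyes gives the robot as it stands.
- The arm moves only by the tool step_arm, never from a script. Its argument "moves" is a list of rows, each an object with "dr": the turn, a rotation vector about the tool's x, y, z in rad, a list of three; "linear": the shift along the tool's x, y, z in cm, a list of three; "gripper": the closure, from -1 (fully open) to 1 (shut). A call has 1 to 20 rows; each row is the pose to reach, as a shift and turn from the pose commanded when the call began, along the tool's axes at that moment; what a row does not reach only later rows make up. A row lasts 1/12 s, in which the tool goes at most 41.7 mm and 7.16 degrees, less where a joint would pass 70% of its speed; a pose out of reach is approached as far as the arm can. A call with a gripper value outside its range is refused whole. The fingers move at their own pace and stop on an object; "grip_force" is the grip in N (left out, the last holds). Time passes only in rows, so rows that repeat a pose let the fingers close. It gives the time, the measured TCP pose, the force and the opening at its end, in the units of the state.
- r.read_state(): the state, without advancing time (a new reading comes with each control period).
- eyes.capture(name): name is "side" or "top"; returns a dict with "image" (420x560x3 uint8, red, green, blue), "fx", "fy", "cx", "cy" (pixels), "origin" and "attitude" of the camera in the world. Camera axes: x right, y down, z forward; pixel columns grow to the right and rows downward; lengths in m; the calibration is good to about 2 mm. A picture is of the moment at which its call begins. There is no depth.
- r.job_done(): hands the job in, once; it reports no verdict.
The state is a dict: "clock": time; "joint_pos": joint angles; "dq": joint speeds; "effort": joint torques, N m; "eef_pos": TCP position; "tcp_rot": TCP orientation; "ft_force": force on the tool from outside, world axes, zero at the start; "ft_torque": the same for the moment, N m; "finger_gap": finger opening in m.
Only numpy, scipy, OpenCV 4.12 (cv2) and the standard library are available. Lean on these libraries where they do the work, as an engineer would, in place of code of your own. Each camera call takes 0.05 s, during which the arm holds its last target.

### The job

The rack of microscope slides was left to drain crosswise on top of the glass staining dish, where the lid cannot go on. Turn the rack lengthwise and lower it gently, upright, until it stands on the floor of the dish; then put the glass lid on the dish gently so that it sits flat on the rim all round, and let go. Do not shove the dish about, and leave the wash bottle and the beaker as they stand.

Things in the scene. Friction and masses are not known exactly. Their poses are not given: they have to be found in the camera images.
- dish: Clear glass staining dish with a whitish ground rim: an open box 146 (its x) x 110 (its y) x 76 mm high, 0.9 kg, loose on the bench. Origin: centre of its underside; z up. Walls 5 mm, floor 6 mm, so inside 136 x 100 mm, 70 mm deep. With the rack down in it, the rack's point is 60 mm and the top of its bar 66 mm above this origin; open a gripper only a little in there. Lid seated: lid's point 105 mm above.
- rack_grip (a point): White plastic rack of upright glass slides with blue ends, 124 (its x) x 84 (y) x 60 mm high, 0.22 kg; starts across the dish rim, its x roughly along the dish's y. Point: middle of its grip bar, 54 mm above the underside, centred. The bar runs along the rack's x, 12 mm wide and high, 18 mm free between it and the slides. z up. Either end may go to either end of the dish.
- lid_grip (a point): Clear glass lid lying right way up, 0.3 kg: plate 150 (its x) x 114 (y) x 6 mm with whitish edge; under it a step 126 x 90 x 5 mm that drops inside the rim with 5 mm play each way; on top a whitish bar grip along x, 56 long, 14 wide, 32 mm high. Point: in the bar grip, 34 mm above the step's underside, 23 mm above the plate's top. z up. Either end may go to either end.
- gas_tap_0: Yellow gas tap with a red lever, fixed to the bench behind the work, 172 mm high and up to 45 mm round its origin at the middle of its foot; carry things clear of it.
- wash_bottle: White wash bottle with blue cap and bent spout, 60 x 92 x 192 mm, a bystander; origin at the centre of its underside.
- beaker: Clear plastic beaker, 96 x 105 x 121 mm, a bystander; origin at the centre of its underside.

How it is judged:
By the outcome, as a careful person would: the job done as asked, in the order asked, and still so for the second after the job is handed in, with the robot touching nothing.
It also fails if it takes over 72 s, if anything falls off the work surface, if the arm or the gripper's body presses on something with over 40 N, if the wrist force passes 120 N, or if a joint passes its speed limit or range.

## Working session

There is one attempt and no reset: what is moved stays moved. The work goes in short steps, Python scripts to look and compute and a tool call to move; the robot and the scene stay as the last step left them, time stands still between calls to the robot, and variables do not carry over. Pictures are saved under pics/ and viewed, and the job is handed in when it is done.

Besides the shell and the picture viewer there is one more tool, called after "Emit:" as name([rows], argument=value, ...), one row to a line, values as JSON. step_arm: Moves the arm, as the interface text tells. Its arguments: {"type":"object","properties":{"moves":{"type":"array","items":{"type":"object","properties":{"dr":{"type":"array","items":{"type":"number"}},"linear":{"type":"array","items":{"type":"number"}},"gripper":{"type":"number"}}}},"grip_force":{"type":"number"}},"required":["moves"]}

```bash
ls; mkdir -p pics; python3 - <<'E'
from bench import r, eyes
import cv2
print(r.read_state())
for n in("side","top"):
    d=eyes.capture(n); cv2.imwrite(f"pics/{n}0.png",d["image"][:,:,::-1])
    print(n,{k:v for k,v in d.items() if k!="image"})
E
```

```text
pics
{'clock': 0.0, 'joint_pos': array([ 1.05578328,  0.52197301, -0.03633875,  1.60000202,  0.02122674,
        1.02107182, -0.11282672]), 'dq': array([-0.00199109, -0.00036205,  0.00133002, -0.00069369,  0.00223617,
       -0.00061336,  0.00034715]), 'effort': array([ 4.75848447e-04, -9.27117562e+01,  1.97926484e+00, -3.69944894e+01,
        1.76671013e-02,  8.23904149e-03,  2.73995551e-05]), 'eef_pos': array([ 0.26875825, -0.56390516,  0.23075329]), 'tcp_rot': array([-3.06322521e+00, -6.92720278e-01,  5.10163363e-04]), 'ft_force': array([-0.26526238,  0.02273795, -0.10221479]), 'ft_torque': array([ 0.00047878,  0.09778608, -0.05257357]), 'finger_gap': 0.08564147136093705}
side {'fx': 379.0236040021872, 'fy': 379.0236040021872, 'cx': 276.25858542259647, 'cy': 217.48215848554213, 'origin': array([0.32782746, 0.55897484, 0.59030045]), 'attitude': array([-0.42845048,  2.59180678, -1.37944736])}
top {'fx': 520.8882199754985, 'fy': 520.8882199754985, 'cx': 280.2150770966039, 'cy': 204.88388606725616, 'origin': array([0.34486464, 0.0043343 , 1.19669181]), 'attitude': array([-1.58835834,  2.53752396, -0.32537535])}
```

View pics/side0.png

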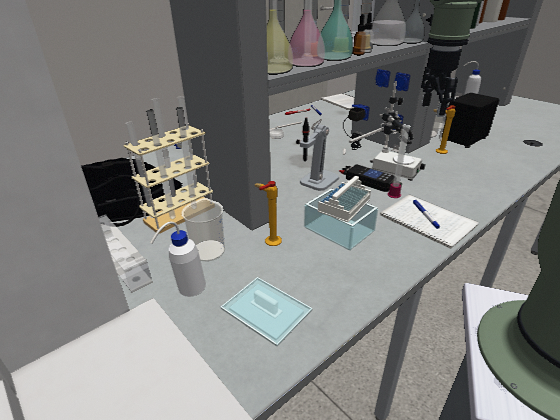

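View pics/top0.png

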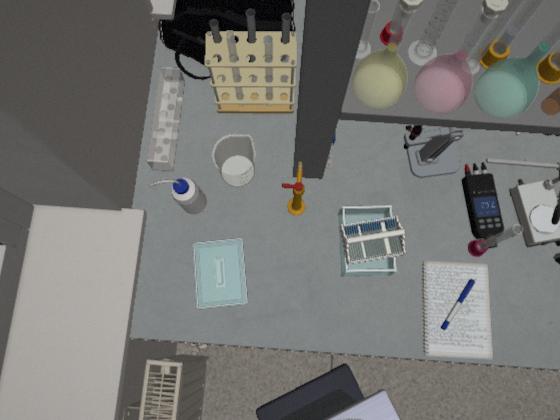

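```bash
python3 - <<'E'
import cv2,numpy as np
t=cv2.imread("pics/top0.png"); s=cv2.imread("pics/side0.png")
cv2.imwrite("pics/t_dish.png",cv2.resize(t[190:290,325:425],None,fx=6,fy=6,interpolation=cv2.INTER_CUBIC))
cv2.imwrite("pics/t_lid.png",cv2.resize(t[220:320,170:270],None,fx=6,fy=6,interpolation=cv2.INTER_CUBIC))
cv2.imwrite("pics/s_dish.png",cv2.resize(s[165:255,290:390],None,fx=6,fy=6,interpolation=cv2.INTER_CUBIC))
E
```

```text
(no output)
```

View pics/t_dish.png

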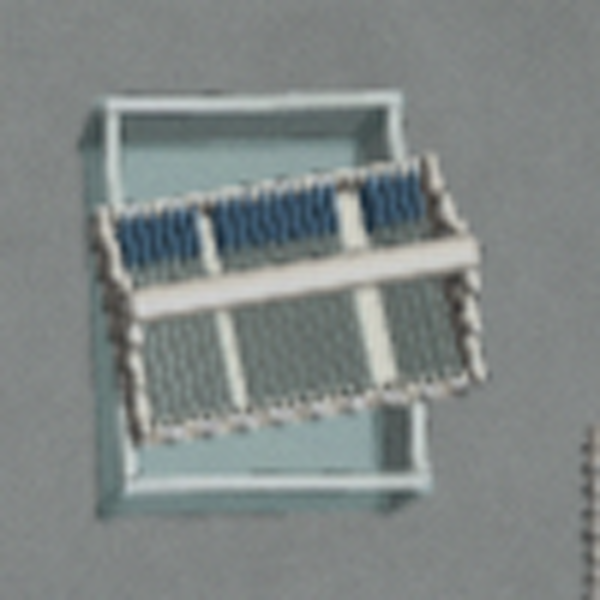

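View pics/t_lid.png

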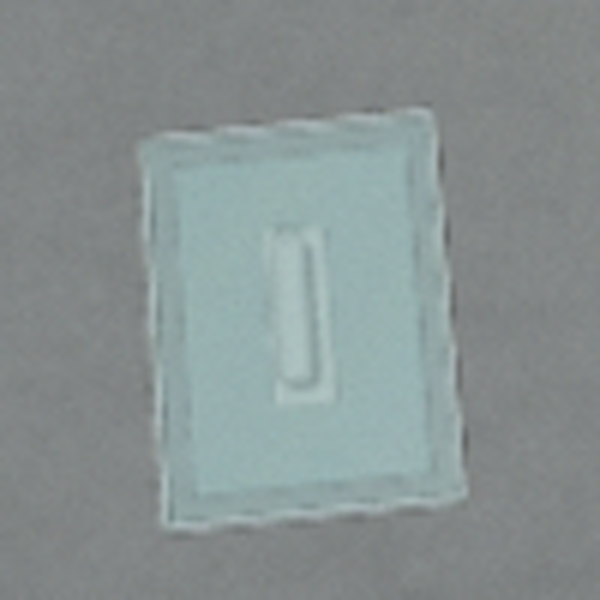

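View pics/s_dish.png

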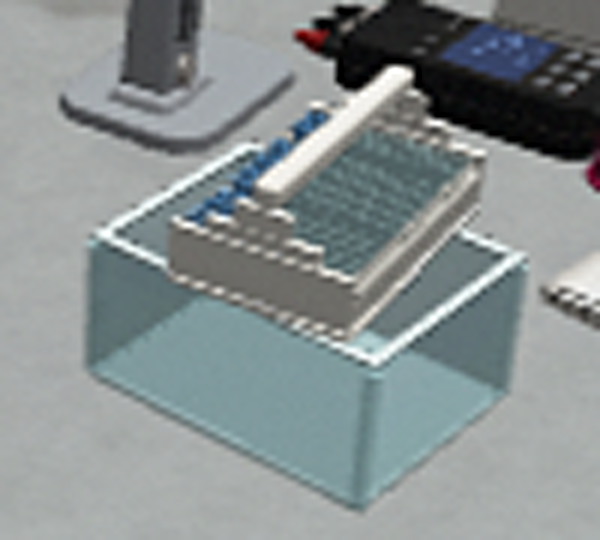

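```bash
cat > h.py <<'E'
import numpy as np
from scipy.spatial.transform import Rotation as R
import json
def ray(c,uv,z):
    uv=np.atleast_2d(np.array(uv,float)); d=np.c_[(uv[:,0]-c["cx"])/c["fx"],(uv[:,1]-c["cy"])/c["fy"],np.ones(len(uv))]
    d=d@R.from_rotvec(c["attitude"]).as_matrix().T; o=np.array(c["origin"])
    return o+d*((z-o[2])/d[:,2])[:,None]
def proj(c,p):
    q=(np.atleast_2d(p)-c["origin"])@R.from_rotvec(c["attitude"]).as_matrix()
    return np.c_[q[:,0]/q[:,2]*c["fx"]+c["cx"],q[:,1]/q[:,2]*c["fy"]+c["cy"]]
def crop(pts,ox,oy,k=6): return (np.array(pts,float)+.5)/k-.5+[ox,oy]
top=dict(fx=520.8882199754985,fy=520.8882199754985,cx=280.2150770966039,cy=204.88388606725616,origin=[0.34486464,0.0043343,1.19669181],attitude=[-1.58835834,2.53752396,-0.32537535])
side=dict(fx=379.0236040021872,fy=379.0236040021872,cx=276.25858542259647,cy=217.48215848554213,origin=[0.32782746,0.55897484,0.59030045],attitude=[-0.42845048,2.59180678,-1.37944736])
def rect(P):
    c=P.mean(0); n=np.linalg.norm
    a=(P[0]+P[1]-P[2]-P[3])/2; b=(P[0]+P[3]-P[1]-P[2])/2
    return c.round(4),n(a).round(4),n(b).round(4),"yaw long",np.degrees(np.arctan2(a[1],a[0])).round(2),"short-90",(np.degrees(np.arctan2(b[1],b[0]))-90).round(2)
E
python3 - <<'E'
from h import *
D=ray(top,crop([(105,98),(402,93),(430,487),(130,490)],325,190),.076); print("dish",rect(D))
S=ray(side,crop([(255,143),(527,262),(375,362),(92,235)],290,165),.076); print("dish side corners",S.round(4).tolist()); print(D.round(4).tolist())
L=ray(top,crop([(142,140),(432,108),(466,495),(165,528)],170,220),.011); print("lid",rect(L))
B=ray(top,crop([(135,303),(478,250)],325,190),.136);print("bar",B.mean(0),np.linalg.norm(B[0]-B[1]),np.degrees(np.arctan2(*(B[0]-B[1])[1::-1])))
B=ray(side,crop([(268,188),(402,76)],290,165),.136);print("bar side",B.mean(0),np.linalg.norm(B[0]-B[1]),np.degrees(np.arctan2(*(B[0]-B[1])[1::-1])))
G=ray(top,crop([(297,236),(298,380)],170,220),.043);print("lidbar",G.mean(0))
G=ray(top,crop([(300,315)],170,220),.011);print("lidbar base",G.mean(0))
T=ray(top,[(297,208)],0);print("tap",T)
T=ray(side,[(273,240)],0);print("tap",T)
st=R.from_rotvec([-3.06322521,-.692720278,.0005]).as_matrix();print(st.round(3))
E
```

```text
dish (array([ 0.4514, -0.2686,  0.076 ]), np.float64(0.1456), np.float64(0.109), 'yaw long', np.float64(-24.58), 'short-90', np.float64(-25.11))
dish side corners [[0.493, -0.3457, 0.076], [0.3632, -0.2805, 0.076], [0.4107, -0.1885, 0.076], [0.5422, -0.2462, 0.076]]
[[0.5408, -0.2489, 0.076], [0.4945, -0.3488, 0.076], [0.3622, -0.287, 0.076], [0.4083, -0.1896, 0.076]]
lid (array([0.5361, 0.0588, 0.011 ]), np.float64(0.1475), np.float64(0.1122), 'yaw long', np.float64(-20.08), 'short-90', np.float64(-19.62))
bar [ 0.44348305 -0.26855711  0.136     ] 0.12090831362465781 72.9671168014156
bar side [ 0.44412249 -0.26096092  0.136     ] 0.11390049227820627 72.50728996630542
lidbar [0.53394739 0.05753053 0.043     ]
lidbar base [0.53621452 0.0593085  0.011     ]
tap [[ 0.59626804 -0.16750881  0.        ]]
tap [[ 0.60382791 -0.16949602  0.        ]]
[[ 0.903  0.43  -0.001]
 [ 0.43  -0.903  0.001]
 [-0.    -0.001 -1.   ]]
```

```bash
cat >> h.py <<'E'
def plan(p,yawx,ref=None):
    from bench import r
    s=r.read_state(); C=R.from_rotvec(s["tcp_rot"])
    y=np.radians(yawx); x=np.array([np.cos(y),np.sin(y),0]); z=np.array([0,0,-1.]); T=R.from_matrix(np.c_[x,np.cross(z,x),z])
    print("linear cm",(C.inv().apply(np.array(p)-s["eef_pos"])*100).round(2),"dr",(C.inv()*T).as_rotvec().round(4))
    show(s)
def show(s=None):
    from bench import r
    s=s or r.read_state(); M=R.from_rotvec(s["tcp_rot"]).as_matrix()
    print("t",round(s["clock"],2),"p",s["eef_pos"].round(4),"yawx",np.degrees(np.arctan2(M[1,0],M[0,0])).round(2),"z",M[:,2].round(4),"F",s["ft_force"].round(2),"gap",round(s["finger_gap"],4))
E
python3 - <<'E'
from h import *
plan((0.4440,-0.2660,0.20),72.9)
print("bottle",ray(side,[(190,285)],0),"beaker",ray(side,[(210,250)],0))
E
```

```text
linear cm [ 28.64 -19.35   3.1 ] dr [-9.000e-04 -3.000e-04 -8.275e-01]
t 0.1 p [ 0.2688 -0.564   0.2308] yawx 25.49 z [-5.e-04  8.e-04 -1.e+00] F [ 0.09  1.07 -0.12] gap 0.0849
bottle [[0.72379616 0.04325614 0.        ]] beaker [[ 0.73960989 -0.08217801  0.        ]]
```

Emit:
step_arm([
  {"linear":[7,-4.8,0.7],"dr":[0,0,-0.2],"gripper":-1},
  {"linear":[7,-4.8,0.7],"dr":[0,0,-0.2],"gripper":-1},
  {"linear":[14,-9.6,1.5],"dr":[0,0,-0.4],"gripper":-1},
  {"linear":[14,-9.6,1.5],"dr":[0,0,-0.4],"gripper":-1},
  {"linear":[21,-14.4,2.2],"dr":[0,0,-0.6],"gripper":-1},
  {"linear":[21,-14.4,2.2],"dr":[0,0,-0.6],"gripper":-1},
  {"linear":[26,-17.5,2.8],"dr":[0,0,-0.75],"gripper":-1},
  {"linear":[28.64,-19.35,3.1],"dr":[0,0,-0.8275],"gripper":-1},
  {"linear":[28.64,-19.35,3.1],"dr":[0,0,-0.8275],"gripper":-1},
  {"linear":[28.64,-19.35,3.1],"dr":[0,0,-0.8275],"gripper":-1},
  {"linear":[28.64,-19.35,3.1],"dr":[0,0,-0.8275],"gripper":-1},
  {"linear":[28.64,-19.35,3.1],"dr":[0,0,-0.8275],"gripper":-1},
])

```text
clock: 1.1
eef_pos: [0.4437, -0.267, 0.2002]
tcp_rot: [-2.528, -1.865, 0.001]
ft_force: [0.3, -0.6, 0.1]
finger_gap: 0.0855
```

```bash
python3 - <<'E'
from h import *
from bench import r,eyes
import cv2
show()
d=eyes.capture("side"); s=d["image"][:,:,::-1]
cv2.imwrite("pics/s1.png",cv2.resize(s[100:260,260:420],None,fx=3.7,fy=3.7,interpolation=cv2.INTER_CUBIC))
plan((0.4440,-0.2660,0.113),72.9)
E
```

```text
t 1.1 p [ 0.4437 -0.267   0.2002] yawx 72.83 z [-6.e-04 -2.e-04 -1.e+00] F [ 0.35 -0.61  0.06] gap 0.0855
linear cm [0.14 0.   8.73] dr [-0.0002  0.0004 -0.0019]
t 1.15 p [ 0.4436 -0.2673  0.2003] yawx 72.79 z [-3.e-04 -3.e-04 -1.e+00] F [-0.33 -0.53  0.32] gap 0.0855
```

View pics/s1.png

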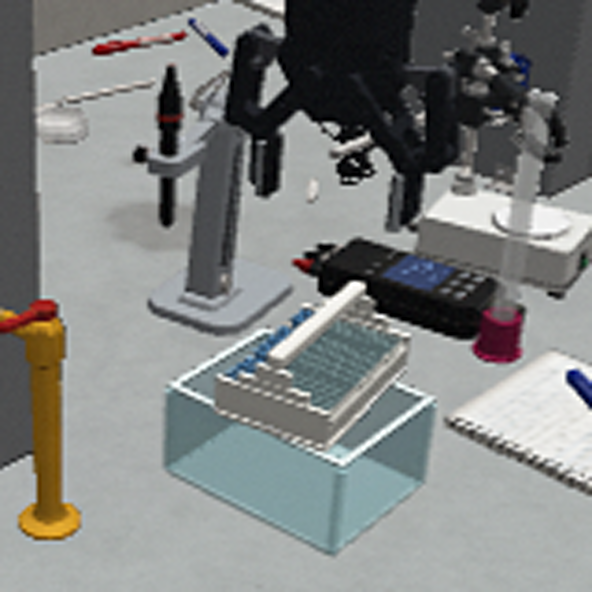

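Emit:
step_arm([
  {"linear":[0.1,0,2],"gripper":-1},
  {"linear":[0.1,0,4.5],"gripper":-1},
  {"linear":[0.1,0,6.5],"gripper":-1},
  {"linear":[0.1,0,7.7],"gripper":-1},
  {"linear":[0.1,0,8.4],"gripper":-1},
  {"linear":[0.1,0,8.7],"gripper":-1},
  {"linear":[0.1,0,8.7],"gripper":-1},
  {"linear":[0.1,0,8.7],"gripper":-1},
  {"linear":[0.1,0,8.7],"gripper":-0.2},
  {"linear":[0.1,0,8.7],"gripper":0},
])

```text
invalid input at $.moves[0]: expected keys dr, linear, gripper
```

```bash
python3 - <<'E'
from h import *
from bench import r,eyes
import cv2
show()
d=eyes.capture("side"); s=d["image"][:,:,::-1]
cv2.imwrite("pics/s2.png",cv2.resize(s[130:250,280:400],None,fx=5,fy=5,interpolation=cv2.INTER_CUBIC))
E
```

```text
t 1.15 p [ 0.4436 -0.2673  0.2003] yawx 72.79 z [-3.e-04 -3.e-04 -1.e+00] F [-0.33 -0.53  0.32] gap 0.0855
```

View pics/s2.png

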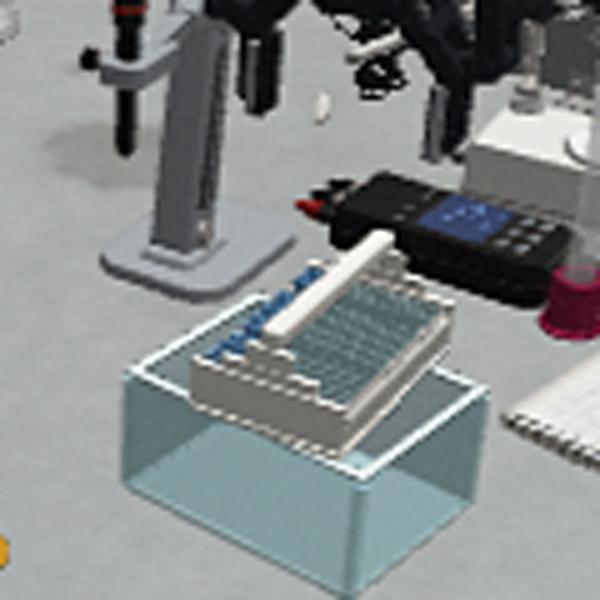

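The call was refused (dr is required), so nothing moved. I'll repeat it with dr.

Emit:
step_arm([
  {"linear":[0.1,0,2],"dr":[0,0,0],"gripper":-1},
  {"linear":[0.1,0,4.5],"dr":[0,0,0],"gripper":-1},
  {"linear":[0.1,0,6.5],"dr":[0,0,0],"gripper":-1},
  {"linear":[0.1,0,7.7],"dr":[0,0,0],"gripper":-1},
  {"linear":[0.1,0,8.4],"dr":[0,0,0],"gripper":-1},
  {"linear":[0.1,0,8.7],"dr":[0,0,0],"gripper":-1},
  {"linear":[0.1,0,8.7],"dr":[0,0,0],"gripper":-1},
  {"linear":[0.1,0,8.7],"dr":[0,0,0],"gripper":-1},
  {"linear":[0.1,0,8.7],"dr":[0,0,0],"gripper":-0.2},
  {"linear":[0.1,0,8.7],"dr":[0,0,0],"gripper":0},
])

```text
clock: 2.03
eef_pos: [0.4448, -0.2656, 0.114]
tcp_rot: [2.526, 1.865, 0.001]
ft_force: [-0.3, 0.5, 0.1]
finger_gap: 0.0637
```

```bash
python3 - <<'E'
from h import *
from bench import r,eyes
import cv2
show()
d=eyes.capture("side"); s=d["image"][:,:,::-1]
cv2.imwrite("pics/s3.png",cv2.resize(s[130:250,280:400],None,fx=5,fy=5,interpolation=cv2.INTER_CUBIC))
E
```

```text
t 2.03 p [ 0.4448 -0.2656  0.114 ] yawx 72.88 z [ 1.e-03 -6.e-04 -1.e+00] F [-0.26  0.46  0.12] gap 0.0637
```

View pics/s3.png

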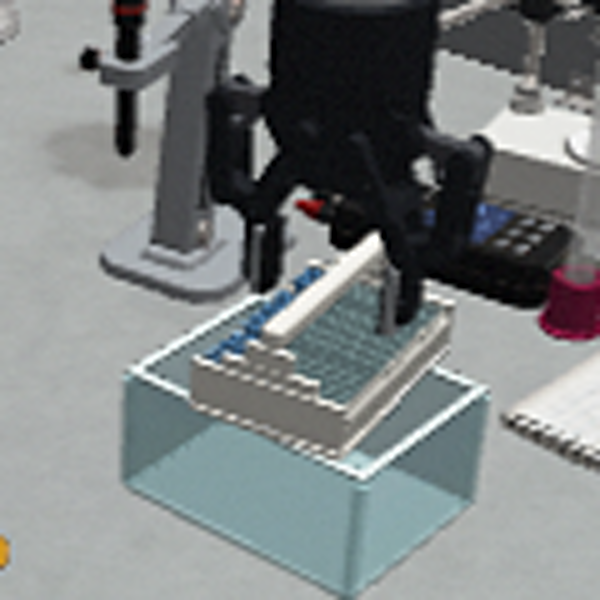

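Emit:
step_arm([
  {"linear":[0,0,0],"dr":[0,0,0],"gripper":0.3},
  {"linear":[0,0,0],"dr":[0,0,0],"gripper":0.6},
  {"linear":[0,0,0],"dr":[0,0,0],"gripper":1},
  {"linear":[0,0,0],"dr":[0,0,0],"gripper":1},
  {"linear":[0,0,0],"dr":[0,0,0],"gripper":1},
  {"linear":[0,0,0],"dr":[0,0,0],"gripper":1},
  {"linear":[0,0,0],"dr":[0,0,0],"gripper":1},
  {"linear":[0,0,0],"dr":[0,0,0],"gripper":1},
  {"linear":[0,0,0],"dr":[0,0,0],"gripper":1},
  {"linear":[0,0,0],"dr":[0,0,0],"gripper":1},
], grip_force=40)

```text
clock: 2.92
eef_pos: [0.4446, -0.2654, 0.1133]
tcp_rot: [2.527, 1.866, 0.0]
ft_force: [1.9, -0.7, -0.4]
finger_gap: 0.0109
```

```bash
python3 - <<'E'
from h import *
show()
E
```

```text
t 2.92 p [ 0.4446 -0.2654  0.1133] yawx 72.89 z [ 2.e-04 -0.e+00 -1.e+00] F [ 1.91 -0.71 -0.42] gap 0.0109
```

Emit:
step_arm([
  {"linear":[0,0,-0.3],"dr":[0,0,0],"gripper":1},
  {"linear":[0,0,-0.8],"dr":[0,0,0],"gripper":1},
  {"linear":[0,0,-1.6],"dr":[0,0,0],"gripper":1},
  {"linear":[0,0,-2.6],"dr":[0,0,0],"gripper":1},
  {"linear":[0,0,-3.8],"dr":[0,0,0],"gripper":1},
  {"linear":[0,0,-4.8],"dr":[0,0,0],"gripper":1},
  {"linear":[0,0,-5.6],"dr":[0,0,0],"gripper":1},
  {"linear":[0,0,-6.0],"dr":[0,0,0],"gripper":1},
  {"linear":[0,0,-6.0],"dr":[0,0,0],"gripper":1},
])

```text
clock: 3.67
eef_pos: [0.4448, -0.2656, 0.1743]
tcp_rot: [2.526, 1.865, 0.001]
ft_force: [0.3, -0.3, -2.0]
finger_gap: 0.0112
```

```bash
python3 - <<'E'
from h import *
from bench import r,eyes
import cv2
show()
for n,(a,b) in dict(side=(110,270),top=(190,320)).items():
    d=eyes.capture(n); s=d["image"][:,:,::-1]
    cv2.imwrite(f"pics/{n}4.png",cv2.resize(s[a:a+120,b:b+120],None,fx=5,fy=5,interpolation=cv2.INTER_CUBIC))
E
```

```text
t 3.67 p [ 0.4448 -0.2656  0.1743] yawx 72.89 z [ 1.2e-03 -8.0e-04 -1.0e+00] F [ 0.29 -0.31 -2.  ] gap 0.0112
```

View pics/side4.png

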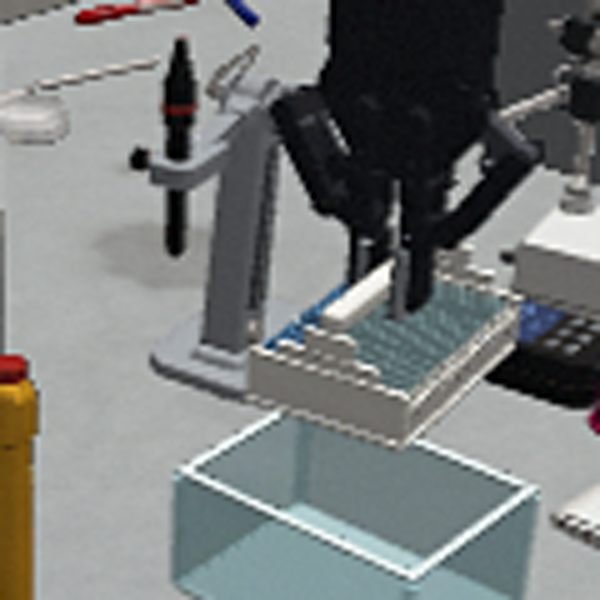

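View pics/top4.png

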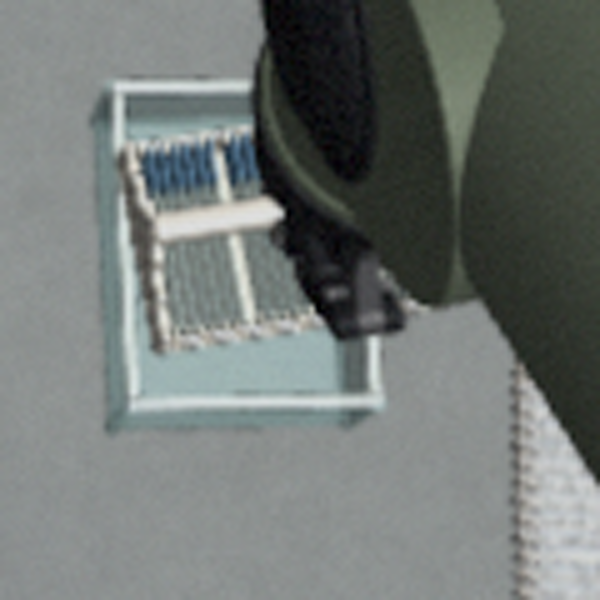

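```bash
python3 - <<'E'
from h import *
E1=ray(top,crop([(157,225)],320,190,5),.197); print("top end",E1)
E2=ray(side,crop([(330,320)],270,110,5),.197); print("side end",E2)
y=np.radians(72.9)
for e in(E1,E2): 
    v=(e[0]-[.4448,-.2656,0])[:2]; print("along",v@[np.cos(y),np.sin(y)],"perp",v@[-np.sin(y),np.cos(y)])
S=ray(side,crop([(183,470),(540,490),(413,578),],270,110,5),.076);print(S)
D=ray(top,crop([(103,82),(116,82),(130,410),(105,430),(383,408),(383,390)],320,190,5),.076);print(D)
c=np.array([.4516,-.2680,.076]); M=R.from_euler('z',-24.8,degrees=True)
P=c+M.apply([[.073,.055,0],[.073,-.055,0],[-.073,-.055,0],[-.073,.055,0]])
print("side pred",(proj(side,P)-[270,110])*5+2, "top pred",(proj(top,P)-[320,190])*5+2)
E
```

```text
top end [[ 0.46078602 -0.21034728  0.197     ]]
side end [[ 0.46116916 -0.20140346  0.197     ]]
along 0.05751069621292423 perp 0.0009671993774591762
along 0.06617180088297456 perp 0.0032308464424010055
[[ 0.53922231 -0.24788284  0.076     ]
 [ 0.36315884 -0.28373974  0.076     ]
 [ 0.41024951 -0.18738318  0.076     ]]
[[ 0.54250092 -0.24500047  0.076     ]
 [ 0.53997801 -0.25020045  0.076     ]
 [ 0.4082225  -0.18794563  0.076     ]
 [ 0.40531196 -0.17428189  0.076     ]
 [ 0.36134984 -0.28639767  0.076     ]
 [ 0.36814303 -0.29018301  0.076     ]]
side pred [[180.20991098 468.68407424]
 [310.33664829 391.15114971]
 [542.67482808 486.68837623]
 [416.95366094 578.60879271]] top pred [[111.99165594  81.55307047]
 [359.00174836  77.03050574]
 [383.81493883 405.17108481]
 [128.79113511 410.12561802]]
```

```bash
python3 - <<'E'
from h import *
y=np.radians(-24.8)
plan((.4516+.0025*np.cos(y),-.268+.0025*np.sin(y),.1743),-24.8)
E
```

```text
linear cm [-0.08  1.02 -0.11] dr [-1.000e-04  1.000e-04  1.705e+00]
t 3.77 p [ 0.4444 -0.2653  0.1732] yawx 72.89 z [-1.e-04  0.e+00 -1.e+00] F [-0.56  0.02 -2.91] gap 0.011
```

Emit:
step_arm([
  {"linear":[0,0,0],"dr":[0,0,0.03],"gripper":1},
  {"linear":[0,0.1,0],"dr":[0,0,0.1],"gripper":1},
  {"linear":[0,0.1,0],"dr":[0,0,0.2],"gripper":1},
  {"linear":[0,0.2,0],"dr":[0,0,0.3],"gripper":1},
  {"linear":[0,0.2,0],"dr":[0,0,0.4],"gripper":1},
  {"linear":[0,0.3,0],"dr":[0,0,0.5],"gripper":1},
  {"linear":[0,0.4,0],"dr":[0,0,0.6],"gripper":1},
  {"linear":[0,0.5,0],"dr":[0,0,0.7],"gripper":1},
  {"linear":[0,0.6,0],"dr":[0,0,0.8],"gripper":1},
  {"linear":[0,0.6,0],"dr":[0,0,0.9],"gripper":1},
  {"linear":[-0.1,0.7,0],"dr":[0,0,1.0],"gripper":1},
  {"linear":[-0.1,0.8,0],"dr":[0,0,1.1],"gripper":1},
  {"linear":[-0.1,0.9,0],"dr":[0,0,1.2],"gripper":1},
  {"linear":[-0.1,1.0,0],"dr":[0,0,1.3],"gripper":1},
  {"linear":[-0.1,1.0,0],"dr":[0,0,1.4],"gripper":1},
  {"linear":[-0.1,1.0,0],"dr":[0,0,1.5],"gripper":1},
  {"linear":[-0.1,1.0,0],"dr":[0,0,1.6],"gripper":1},
  {"linear":[-0.1,1.0,0],"dr":[0,0,1.67],"gripper":1},
  {"linear":[-0.1,1.0,0],"dr":[0,0,1.705],"gripper":1},
  {"linear":[-0.1,1.0,0],"dr":[0,0,1.705],"gripper":1},
])

```text
clock: 5.43
eef_pos: [0.4535, -0.269, 0.1727]
tcp_rot: [3.068, -0.677, -0.002]
ft_force: [0.2, 0.4, -3.0]
finger_gap: 0.0114
```

```bash
python3 - <<'E'
from h import *
from bench import r,eyes
import cv2
show()
for n,(a,b) in dict(side=(130,280),top=(190,320)).items():
    d=eyes.capture(n); s=d["image"][:,:,::-1]
    cv2.imwrite(f"pics/{n}5.png",cv2.resize(s[a:a+120,b:b+120],None,fx=5,fy=5,interpolation=cv2.INTER_CUBIC))
show()
E
```

```text
t 5.43 p [ 0.4535 -0.269   0.1727] yawx -24.88 z [-1.2e-03  2.0e-04 -1.0e+00] F [ 0.17  0.42 -3.01] gap 0.0114
t 5.53 p [ 0.4536 -0.269   0.1729] yawx -24.69 z [-8.e-04  2.e-04 -1.e+00] F [ 0.24  0.45 -2.95] gap 0.0114
```

View pics/side5.png

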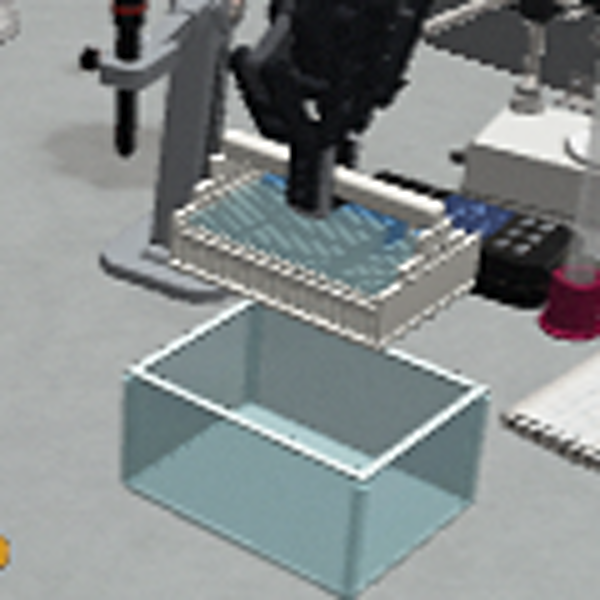

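View pics/top5.png

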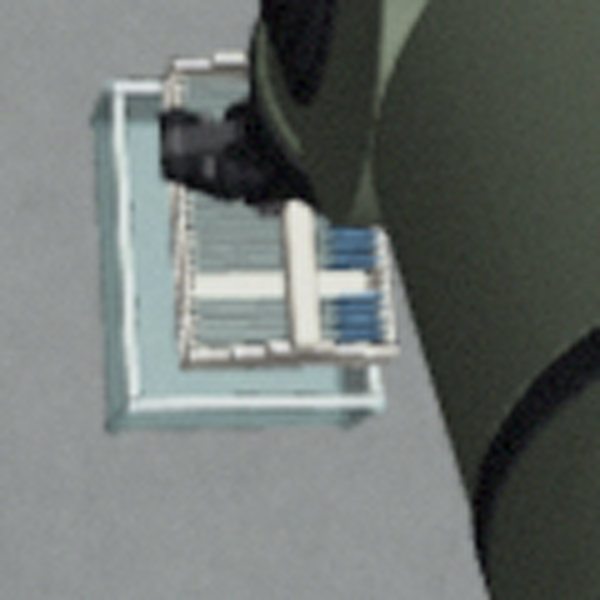

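```bash
python3 - <<'E'
from h import *
y=np.radians(-24.75); t=np.array([.4536,-.269]);ux=np.array([np.cos(y),np.sin(y)]);uy=np.array([-np.sin(y),np.cos(y)])
def rel(n,P):
    for p in P: print(n,p.round(4),"along",((p[:2]-t)@ux*1e3).round(1),"perp",((p[:2]-t)@uy*1e3).round(1))
B=ray(side,crop([(228,136),(445,220)],280,130,5),.1956); rel("side bar ends",B); d=B[0]-B[1]; print(np.linalg.norm(d),np.degrees(np.arctan2(d[1],d[0])))
rel("top near end",ray(top,crop([(306,347)],320,190,5),.1956))
B=ray(side,crop([(168,262),(380,347),(472,290)],280,130,5),.1956-.06); rel("side bottom corners",B);
d=B[0]-B[1]; print(np.degrees(np.arctan2(d[1],d[0])))
B=ray(top,crop([(304,215),(306,347)],320,190,5),.1956);d=B[0]-B[1];print("bar top yaw",np.degrees(np.arctan2(d[1],d[0])))
for h in(.1956,.18):
  B=ray(top,crop([(183,362),(398,351)],320,190,5),h);d=B[0]-B[1];print("end yaw",np.degrees(np.arctan2(d[1],d[0]))-90); rel("",B)
E
```

```text
side bar ends [ 0.5044 -0.2845  0.1956] along 52.6 perp 7.2
side bar ends [ 0.3913 -0.226   0.1956] along -74.6 perp 13.0
0.12732794412373552 -27.352789768052357
top near end [ 0.3933 -0.2401  0.1956] along -66.9 perp 1.0
side bottom corners [ 0.5257 -0.2587  0.1356] along 61.2 perp 39.5
side bottom corners [ 0.4116 -0.2084  0.1356] along -63.5 perp 37.5
side bottom corners [ 0.3783 -0.2751  0.1356] along -65.8 perp -37.1
-23.798570726039163
bar top yaw -27.84254799466845
end yaw -22.9729210940704
 [ 0.4089 -0.1945  0.1956] along -71.8 perp 49.0
 [ 0.3763 -0.2713  0.1956] along -69.2 perp -34.5
end yaw -22.9729210940704
 [ 0.4099 -0.1976  0.18  ] along -69.6 perp 46.6
 [ 0.3768 -0.2756  0.18  ] along -66.9 perp -38.2
```

```bash
python3 - <<'E'
from h import *
from bench import r,eyes
import cv2
show()
d=eyes.capture("side"); s=d["image"][:,:,::-1]
im=cv2.resize(s[150:206,308:380],None,fx=11,fy=10.7,interpolation=cv2.INTER_CUBIC)
im=cv2.resize(s[150:206,308:382],None,fx=10,fy=10,interpolation=cv2.INTER_CUBIC)
ux=R.from_euler('z',-24.75,degrees=True)
P=np.array([.4536,-.269,.1956-.06])+ux.apply([[x,y,z] for z in(.06,.048) for x in(-.062,.062) for y in(-.006,.006)]+[[x,y,0] for x in(-.062,.062) for y in(-.042,.042)])
for u,v in (proj(side,P)-[308,150])*10+4.5: cv2.circle(im,(int(u),int(v)),3,(0,0,255),-1)
cv2.imwrite("pics/s6.png",im)
E
```

```text
t 5.53 p [ 0.4536 -0.269   0.1729] yawx -24.69 z [-8.e-04  2.e-04 -1.e+00] F [ 0.24  0.45 -2.95] gap 0.0114
```

View pics/s6.png

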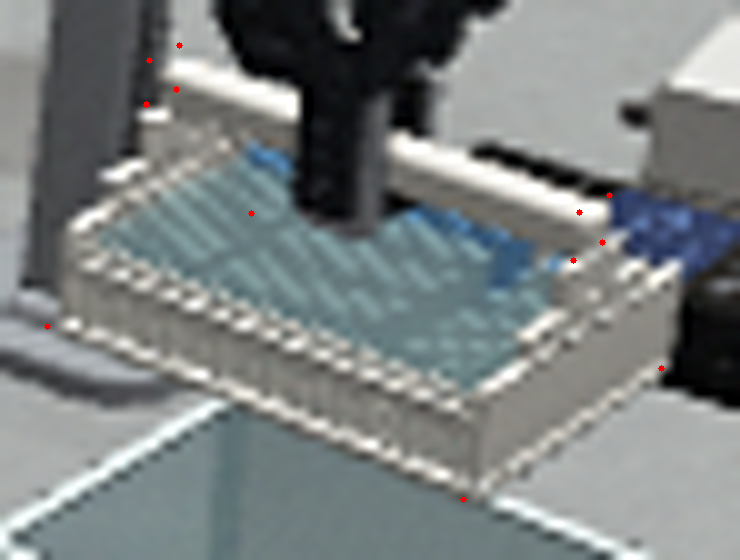

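Emit:
step_arm([
  {"linear":[0,0,0.3],"dr":[0,0,0],"gripper":1},
  {"linear":[0,0,0.8],"dr":[0,0,0],"gripper":1},
  {"linear":[0,0,1.4],"dr":[0,0,0],"gripper":1},
  {"linear":[0,0,2.0],"dr":[0,0,0],"gripper":1},
  {"linear":[0,0,2.6],"dr":[0,0,0],"gripper":1},
  {"linear":[0,0,3.2],"dr":[0,0,0],"gripper":1},
  {"linear":[0,0,3.8],"dr":[0,0,0],"gripper":1},
  {"linear":[0,0,4.4],"dr":[0,0,0],"gripper":1},
  {"linear":[0,0,4.9],"dr":[0,0,0],"gripper":1},
  {"linear":[0,0,5.2],"dr":[0,0,0],"gripper":1},
  {"linear":[0,0,5.3],"dr":[0,0,0],"gripper":1},
  {"linear":[0,0,5.3],"dr":[0,0,0],"gripper":1},
])

```text
clock: 6.58
eef_pos: [0.4537, -0.2692, 0.1201]
tcp_rot: [-3.068, 0.675, 0.001]
ft_force: [0.1, -0.7, -2.4]
finger_gap: 0.0112
```

```bash
python3 - <<'E'
from h import *
from bench import r,eyes
import cv2
show()
for n,(a,b) in dict(side=(150,290),top=(190,320)).items():
    d=eyes.capture(n); s=d["image"][:,:,::-1]
    cv2.imwrite(f"pics/{n}7.png",cv2.resize(s[a:a+100,b:b+110],None,fx=7,fy=6,interpolation=cv2.INTER_CUBIC))
show()
E
```

```text
t 6.58 p [ 0.4537 -0.2692  0.1201] yawx -24.8 z [-3.e-04  1.e-04 -1.e+00] F [ 0.12 -0.69 -2.41] gap 0.0112
t 6.68 p [ 0.4538 -0.2693  0.1205] yawx -24.79 z [ 2.e-04 -1.e-04 -1.e+00] F [ 0.23 -0.   -2.43] gap 0.0112
```

View pics/side7.png

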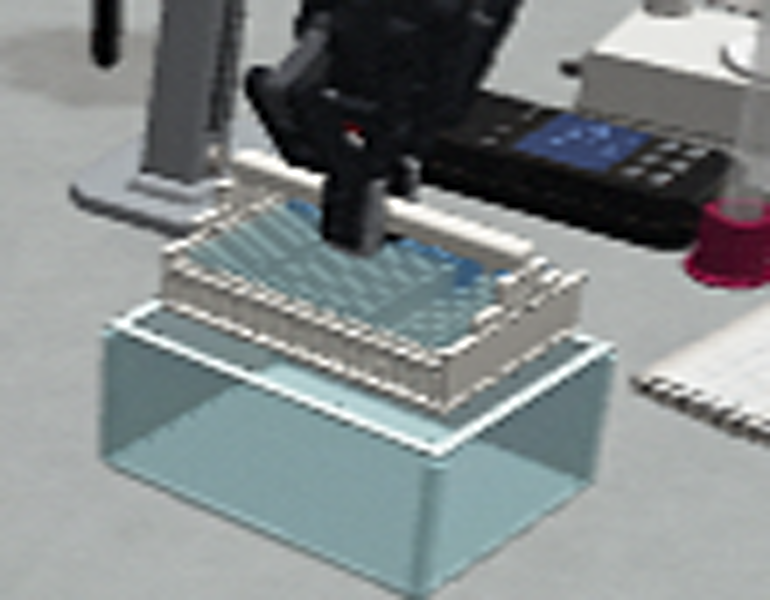

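View pics/top7.png

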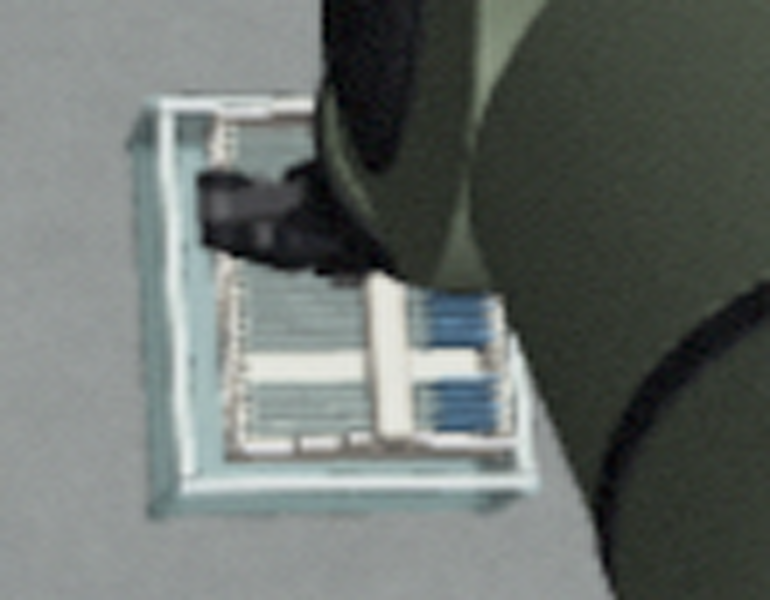

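```bash
python3 - <<'E'
from h import *
c=np.array([.4516,-.268]);M=R.from_euler('z',24.8,degrees=True)
def f(n,pts,z,src,ox,oy):
    p=crop(np.array(pts,float)*[6/7,1],ox,oy,6)
    q=ray(src,p,z)-[*c,0]; print(n,(M.apply(q)*1e3).round(1).tolist())
f("top L bottom edge",[(227,455)],.083,top,320,190)
f("top R edge top",[(517,452)],.113,top,320,190)
f("rim inner",[(192,475),(520,472),(172,112)],.076,top,320,190)
f("rim outer",[(183,492),(537,488),(157,98)],.076,top,320,190)
f("bar near end",[(395,440)],.143,top,320,190)
f("side bottom",[(163,303),(442,415),(580,330)],.083,side,290,150)
f("side rim outer",[(107,325),(437,457),(615,348)],.076,side,290,150)
f("side rim inner",[(130,325),(434,443),(593,345)],.076,side,290,150)
E
```

```text
top L bottom edge [[-60.8, 41.0, 83.0]]
top R edge top [[-65.5, -41.3, 113.0]]
rim inner [[-66.9, 51.1, 76.0], [-67.8, -50.0, 76.0], [67.6, 50.5, 76.0]]
rim outer [[-72.9, 54.2, 76.0], [-73.6, -54.8, 76.0], [73.0, 55.0, 76.0]]
bar near end [[-64.8, 0.6, 143.0]]
side bottom [[62.4, 39.1, 83.0], [-62.1, 41.5, 83.0], [-61.9, -44.8, 83.0]]
side rim outer [[73.2, 57.9, 76.0], [-72.3, 58.0, 76.0], [-73.3, -51.2, 76.0]]
side rim inner [[66.9, 52.2, 76.0], [-66.0, 50.7, 76.0], [-66.3, -47.9, 76.0]]
```

Emit:
step_arm([
  {"linear":[0,0,0.3],"dr":[0,0,0],"gripper":1},
  {"linear":[0,0,0.7],"dr":[0,0,0],"gripper":1},
  {"linear":[0,0,1.1],"dr":[0,0,0],"gripper":1},
  {"linear":[0,0,1.6],"dr":[0,0,0],"gripper":1},
  {"linear":[0,0,2.1],"dr":[0,0,0],"gripper":1},
  {"linear":[0,0,2.6],"dr":[0,0,0],"gripper":1},
  {"linear":[0,0,3.1],"dr":[0,0,0],"gripper":1},
  {"linear":[0,0,3.6],"dr":[0,0,0],"gripper":1},
  {"linear":[0,0,4.1],"dr":[0,0,0],"gripper":1},
  {"linear":[0,0,4.6],"dr":[0,0,0],"gripper":1},
  {"linear":[0,0,5.1],"dr":[0,0,0],"gripper":1},
  {"linear":[0,0,5.6],"dr":[0,0,0],"gripper":1},
  {"linear":[0,0,6.1],"dr":[0,0,0],"gripper":1},
  {"linear":[0,0,6.5],"dr":[0,0,0],"gripper":1},
  {"linear":[0,0,6.8],"dr":[0,0,0],"gripper":1},
  {"linear":[0,0,7.0],"dr":[0,0,0],"gripper":1},
  {"linear":[0,0,7.0],"dr":[0,0,0],"gripper":1},
])

```text
clock: 8.1
eef_pos: [0.4536, -0.2692, 0.0499]
tcp_rot: [-3.068, 0.675, 0.001]
ft_force: [0.5, 0.4, -2.5]
finger_gap: 0.0113
```

```bash
python3 - <<'E'
from h import *
show()
E
```

```text
t 8.1 p [ 0.4536 -0.2692  0.0499] yawx -24.8 z [-4.e-04  2.e-04 -1.e+00] F [ 0.48  0.36 -2.46] gap 0.0113
```

Free so far; now feel for the floor slowly.

Emit:
step_arm([
  {"linear":[0,0,0.1],"dr":[0,0,0],"gripper":1},
  {"linear":[0,0,0.2],"dr":[0,0,0],"gripper":1},
  {"linear":[0,0,0.3],"dr":[0,0,0],"gripper":1},
  {"linear":[0,0,0.4],"dr":[0,0,0],"gripper":1},
  {"linear":[0,0,0.45],"dr":[0,0,0],"gripper":1},
  {"linear":[0,0,0.5],"dr":[0,0,0],"gripper":1},
  {"linear":[0,0,0.5],"dr":[0,0,0],"gripper":1},
])

```text
clock: 8.68
eef_pos: [0.4537, -0.2692, 0.0453]
tcp_rot: [-3.068, 0.674, 0.0]
ft_force: [0.2, -0.0, -2.1]
finger_gap: 0.011
```

Emit:
step_arm([
  {"linear":[0,0,0.03],"dr":[0,0,0],"gripper":1},
  {"linear":[0,0,0.07],"dr":[0,0,0],"gripper":1},
  {"linear":[0,0,0.1],"dr":[0,0,0],"gripper":1},
  {"linear":[0,0,0.13],"dr":[0,0,0],"gripper":1},
  {"linear":[0,0,0.15],"dr":[0,0,0],"gripper":1},
  {"linear":[0,0,0.15],"dr":[0,0,0],"gripper":1},
  {"linear":[0,0,0.15],"dr":[0,0,0],"gripper":1},
])

```text
clock: 9.27
eef_pos: [0.4537, -0.2692, 0.0438]
tcp_rot: [-3.068, 0.674, 0.0]
ft_force: [-0.3, -0.0, -2.4]
finger_gap: 0.0111
```

Emit:
step_arm([
  {"linear":[0,0,0.03],"dr":[0,0,0],"gripper":1},
  {"linear":[0,0,0.06],"dr":[0,0,0],"gripper":1},
  {"linear":[0,0,0.09],"dr":[0,0,0],"gripper":1},
  {"linear":[0,0,0.1],"dr":[0,0,0],"gripper":1},
  {"linear":[0,0,0.1],"dr":[0,0,0],"gripper":1},
  {"linear":[0,0,0.1],"dr":[0,0,0],"gripper":1},
])

```text
clock: 9.77
eef_pos: [0.4537, -0.2694, 0.0432]
tcp_rot: [3.068, -0.675, 0.0]
ft_force: [-3.5, -0.9, 8.9]
finger_gap: 0.0115
```

Emit:
step_arm([
  {"linear":[0,0,-0.03],"dr":[0,0,0],"gripper":0.6},
  {"linear":[0,0,-0.03],"dr":[0,0,0],"gripper":0.5},
  {"linear":[0,0,-0.03],"dr":[0,0,0],"gripper":0.4},
  {"linear":[0,0,-0.03],"dr":[0,0,0],"gripper":0.3},
  {"linear":[0,0,-0.03],"dr":[0,0,0],"gripper":0.3},
  {"linear":[0,0,-0.03],"dr":[0,0,0],"gripper":0.3},
])

```text
clock: 10.27
eef_pos: [0.4537, -0.2692, 0.043]
tcp_rot: [-3.068, 0.674, 0.0]
ft_force: [0.8, 0.5, 0.6]
finger_gap: 0.0299
```

```bash
python3 - <<'E'
from h import *
from bench import r,eyes
import cv2
show()
d=eyes.capture("side"); s=d["image"][:,:,::-1]
cv2.imwrite("pics/s8.png",cv2.resize(s[150:250,290:400],None,fx=7,fy=6,interpolation=cv2.INTER_CUBIC))
E
```

```text
t 10.27 p [ 0.4537 -0.2692  0.043 ] yawx -24.79 z [-1.e-04  1.e-04 -1.e+00] F [0.76 0.47 0.57] gap 0.0299
```

View pics/s8.png

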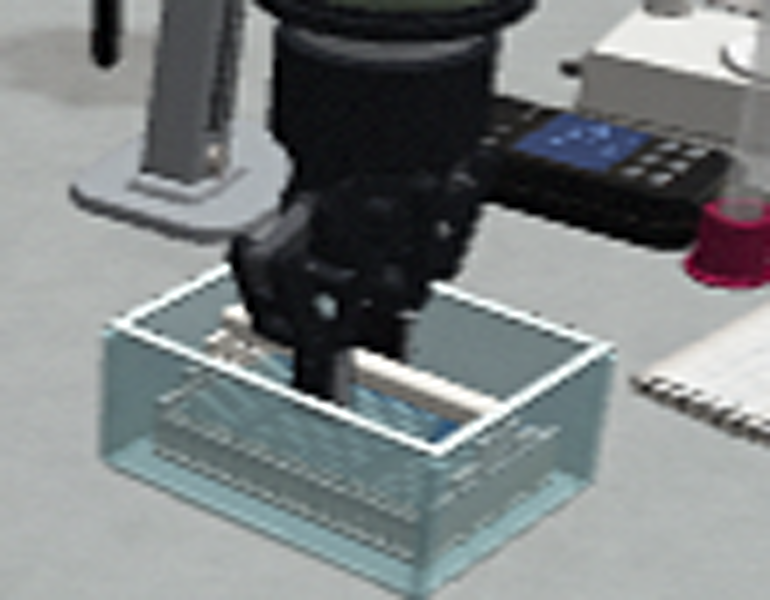

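Emit:
step_arm([
  {"linear":[0,0,-0.5],"dr":[0,0,0],"gripper":0.3},
  {"linear":[0,0,-1.5],"dr":[0,0,0],"gripper":0.3},
  {"linear":[0,0,-3],"dr":[0,0,0],"gripper":0.3},
  {"linear":[0,0,-5],"dr":[0,0,0],"gripper":0.3},
  {"linear":[0,0,-8],"dr":[0,0,0],"gripper":0.3},
  {"linear":[0,0,-11],"dr":[0,0,0],"gripper":0.3},
  {"linear":[0,0,-14],"dr":[0,0,0],"gripper":0},
  {"linear":[0,0,-16.5],"dr":[0,0,0],"gripper":-0.3},
  {"linear":[0,0,-18],"dr":[0,0,0],"gripper":-0.4},
  {"linear":[0,0,-18],"dr":[0,0,0],"gripper":-0.4},
])

```text
clock: 11.15
eef_pos: [0.4548, -0.2699, 0.2272]
tcp_rot: [3.067, -0.675, 0.009]
ft_force: [1.3, -0.3, 0.8]
finger_gap: 0.0598
```

```bash
python3 - <<'E'
from h import *
plan((.44,-.10,.22),-24.8)
plan((.5355,.0588,.12),-19.9)
E
```

```text
linear cm [ -8.48 -14.8    0.68] dr [-0.0002 -0.0055 -0.0002]
t 11.15 p [ 0.4548 -0.2699  0.2272] yawx -24.81 z [ 0.0051 -0.0021 -1.    ] F [ 1.3  -0.32  0.79] gap 0.0598
linear cm [ -6.53 -33.22  10.7 ] dr [ 0.     -0.0055 -0.0858]
t 11.15 p [ 0.4548 -0.2699  0.2272] yawx -24.81 z [ 0.0051 -0.0021 -1.    ] F [ 1.3  -0.32  0.79] gap 0.0598
```

Emit:
step_arm([
  {"linear":[-2,-3.5,0],"dr":[0,0,0],"gripper":-0.4},
  {"linear":[-4,-7,0],"dr":[0,0,0],"gripper":-0.4},
  {"linear":[-6,-10.5,0],"dr":[0,0,0],"gripper":-0.4},
  {"linear":[-8,-14,0],"dr":[0,0,0],"gripper":-0.4},
  {"linear":[-8,-18,0],"dr":[0,0,-0.04],"gripper":-0.4},
  {"linear":[-8,-22,0],"dr":[0,0,-0.08],"gripper":-0.4},
  {"linear":[-7,-26,2],"dr":[0,0,-0.086],"gripper":-0.4},
  {"linear":[-6.5,-30,5],"dr":[0,0,-0.086],"gripper":-0.4},
  {"linear":[-6.5,-32.5,7],"dr":[0,0,-0.086],"gripper":-0.4},
  {"linear":[-6.5,-33.2,9],"dr":[0,0,-0.086],"gripper":-0.4},
  {"linear":[-6.5,-33.2,10],"dr":[0,0,-0.086],"gripper":-0.4},
  {"linear":[-6.5,-33.2,10],"dr":[0,0,-0.086],"gripper":-0.4},
])

```text
clock: 12.15
eef_pos: [0.5325, 0.0592, 0.1212]
tcp_rot: [3.093, -0.54, -0.006]
ft_force: [0.2, -0.2, -0.6]
finger_gap: 0.0598
```

```bash
python3 - <<'E'
from h import *
from bench import r,eyes
import cv2
for n,(a,b) in dict(side=(240,200),top=(180,150)).items():
    d=eyes.capture(n); s=d["image"][:,:,::-1]
    cv2.imwrite(f"pics/{n}9.png",cv2.resize(s[a:a+150,b:b+270],None,fx=2.9,fy=2.9,interpolation=cv2.INTER_CUBIC))
plan((.5355,.0588,.0165),-19.9)
E
```

```text
linear cm [ 0.15 -0.12 10.73] dr [ 0.0006 -0.     -0.0007]
t 12.25 p [0.5337 0.0583 0.1238] yawx -19.94 z [-2.e-04 -6.e-04 -1.e+00] F [0.18 0.32 0.61] gap 0.0598
```

View pics/side9.png

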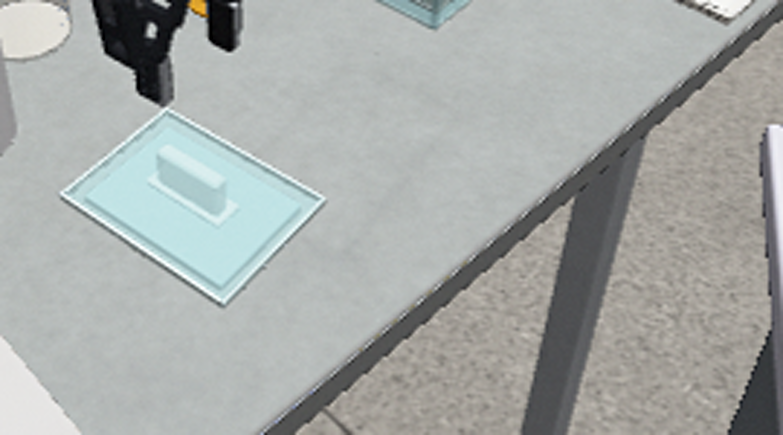

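View pics/top9.png

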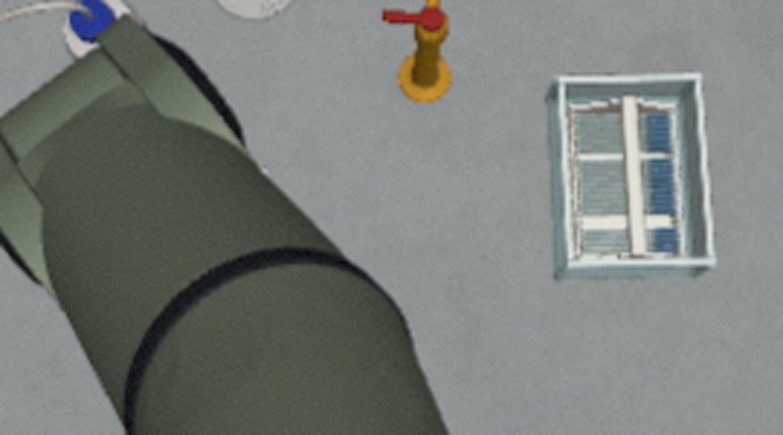

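```bash
python3 - <<'E'
from h import *
from bench import r,eyes
import cv2
for n in("side","top"):
    d=eyes.capture(n); s=d["image"][:,:,::-1]
    s=s[60:330,100:380] if n=="side" else s[120:330,120:400]
    cv2.imwrite(f"pics/{n}10.png",cv2.resize(s,None,fx=2.2,fy=2.2,interpolation=cv2.INTER_CUBIC))
print(ray(top,[(195,212)],0),ray(top,[(181,187)],.18), ray(side,[(180,238)],.185))
E
```

```text
[[0.69275752 0.05368302 0.        ]] [[0.70079178 0.05089017 0.18      ]] [[0.67814604 0.1046695  0.185     ]]
```

View pics/side10.png

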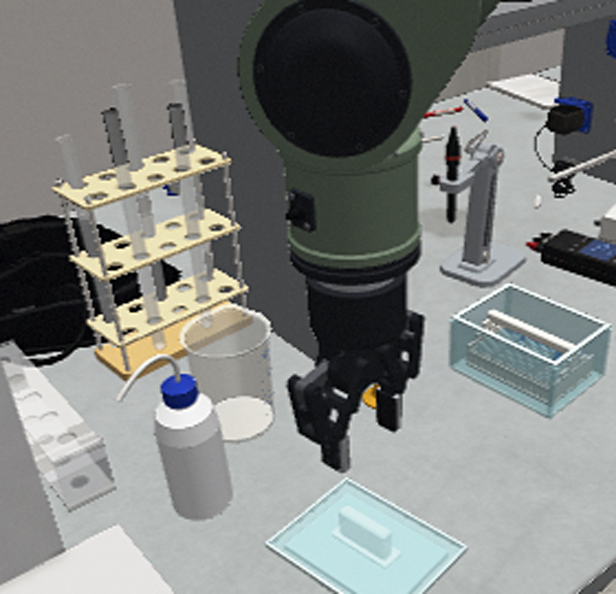

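View pics/top10.png

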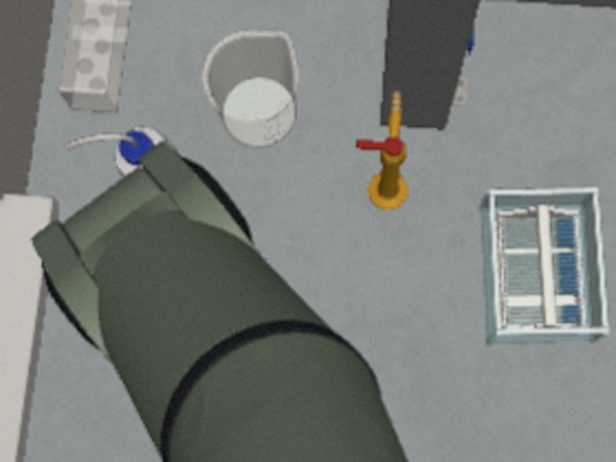

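```bash
python3 - <<'E'
from h import *
L=ray(side,crop([(168,110),(325,200),(225,303),(63,193)],200,240,2.9),.009); print(rect(L),L.round(4).tolist())
G=ray(side,crop([(157,150),(163,144),(225,183),(221,189)],200,240,2.9),.043);print(G.mean(0))
E
```

```text
(array([0.5356, 0.0598, 0.009 ]), np.float64(0.1101), np.float64(0.1479), 'yaw long', np.float64(-110.45), 'short-90', np.float64(-110.27)) [[0.5855, -0.0172, 0.009], [0.4474, 0.0336, 0.009], [0.4852, 0.1372, 0.009], [0.6246, 0.0855, 0.009]]
[0.5349712  0.06344387 0.043     ]
```

Emit:
step_arm([
  {"linear":[0.2,-0.15,2],"dr":[0,0,0],"gripper":-0.4},
  {"linear":[0.2,-0.15,4],"dr":[0,0,0],"gripper":-0.4},
  {"linear":[0.2,-0.15,6],"dr":[0,0,0],"gripper":-0.4},
  {"linear":[0.2,-0.15,8],"dr":[0,0,0],"gripper":-0.4},
  {"linear":[0.2,-0.15,9.3],"dr":[0,0,0],"gripper":-0.4},
  {"linear":[0.2,-0.15,10.1],"dr":[0,0,0],"gripper":-0.4},
  {"linear":[0.2,-0.15,10.5],"dr":[0,0,0],"gripper":-0.4},
  {"linear":[0.2,-0.15,10.7],"dr":[0,0,0],"gripper":-0.4},
  {"linear":[0.2,-0.15,10.7],"dr":[0,0,0],"gripper":-0.4},
  {"linear":[0.2,-0.15,10.7],"dr":[0,0,0],"gripper":-0.2},
  {"linear":[0.2,-0.15,10.7],"dr":[0,0,0],"gripper":0.1},
  {"linear":[0.2,-0.15,10.7],"dr":[0,0,0],"gripper":0.3},
])

```text
clock: 13.35
eef_pos: [0.5367, 0.0602, 0.0167]
tcp_rot: [-3.094, 0.542, -0.001]
ft_force: [0.3, 0.5, -0.5]
finger_gap: 0.0301
```

```bash
python3 - <<'E'
from h import *
from bench import r,eyes
import cv2
show()
d=eyes.capture("side"); s=d["image"][:,:,::-1]
cv2.imwrite("pics/s11.png",cv2.resize(s[220:350,200:340],None,fx=4.5,fy=4.5,interpolation=cv2.INTER_CUBIC))
E
```

```text
t 13.35 p [0.5367 0.0602 0.0167] yawx -19.87 z [ 9.e-04  2.e-04 -1.e+00] F [ 0.31  0.52 -0.46] gap 0.0301
```

View pics/s11.png

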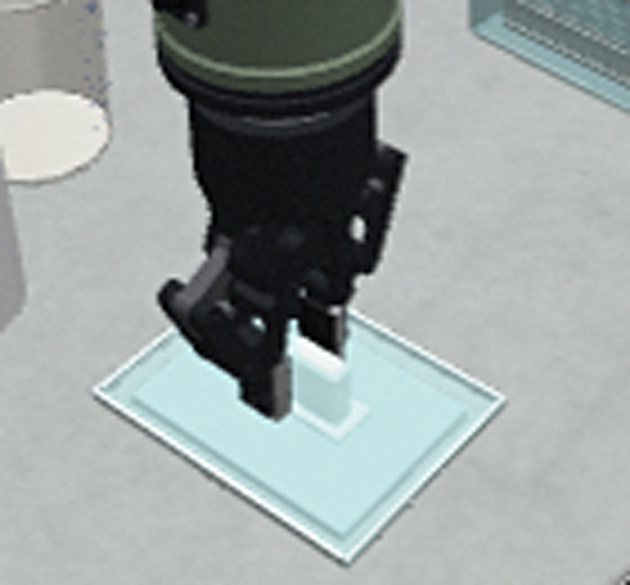

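Straddles the grip well. Close and lift a little.

Emit:
step_arm([
  {"linear":[0,0,0],"dr":[0,0,0],"gripper":0.5},
  {"linear":[0,0,0],"dr":[0,0,0],"gripper":0.7},
  {"linear":[0,0,0],"dr":[0,0,0],"gripper":1},
  {"linear":[0,0,0],"dr":[0,0,0],"gripper":1},
  {"linear":[0,0,0],"dr":[0,0,0],"gripper":1},
  {"linear":[0,0,0],"dr":[0,0,0],"gripper":1},
  {"linear":[0,0,-0.2],"dr":[0,0,0],"gripper":1},
  {"linear":[0,0,-0.6],"dr":[0,0,0],"gripper":1},
  {"linear":[0,0,-1.3],"dr":[0,0,0],"gripper":1},
  {"linear":[0,0,-2.3],"dr":[0,0,0],"gripper":1},
  {"linear":[0,0,-3.5],"dr":[0,0,0],"gripper":1},
  {"linear":[0,0,-5],"dr":[0,0,0],"gripper":1},
  {"linear":[0,0,-7],"dr":[0,0,0],"gripper":1},
  {"linear":[0,0,-9],"dr":[0,0,0],"gripper":1},
  {"linear":[0,0,-11],"dr":[0,0,0],"gripper":1},
  {"linear":[0,0,-12.5],"dr":[0,0,0],"gripper":1},
  {"linear":[0,0,-13.5],"dr":[0,0,0],"gripper":1},
  {"linear":[0,0,-14],"dr":[0,0,0],"gripper":1},
  {"linear":[0,0,-14],"dr":[0,0,0],"gripper":1},
], grip_force=50)

```text
clock: 14.98
eef_pos: [0.5367, 0.0602, 0.1573]
tcp_rot: [-3.094, 0.542, -0.002]
ft_force: [-0.7, -0.2, -3.1]
finger_gap: 0.013
```

```bash
python3 - <<'E'
from h import *
from bench import r,eyes
import cv2
show()
d=eyes.capture("side"); s=d["image"][:,:,::-1]
cv2.imwrite("pics/s12.png",cv2.resize(s[180:330,170:330],None,fx=4,fy=4,interpolation=cv2.INTER_CUBIC))
plan((.43,-.10,.16),-22)
plan((.4516,-.268,.16),-24.8)
E
```

```text
t 14.98 p [0.5367 0.0602 0.1573] yawx -19.87 z [ 1.5e-03  3.0e-04 -1.0e+00] F [-0.65 -0.22 -3.08] gap 0.013
linear cm [-4.56 18.68 -0.38] dr [-0.0003 -0.0004  0.0372]
t 15.03 p [0.5364 0.0602 0.1563] yawx -19.87 z [ 5.e-04  1.e-04 -1.e+00] F [-0.42 -0.15 -3.8 ] gap 0.0131
linear cm [ 3.18 33.74 -0.38] dr [-0.0003 -0.0004  0.0861]
t 15.03 p [0.5364 0.0602 0.1563] yawx -19.87 z [ 5.e-04  1.e-04 -1.e+00] F [-0.42 -0.15 -3.8 ] gap 0.0131
```

View pics/s12.png

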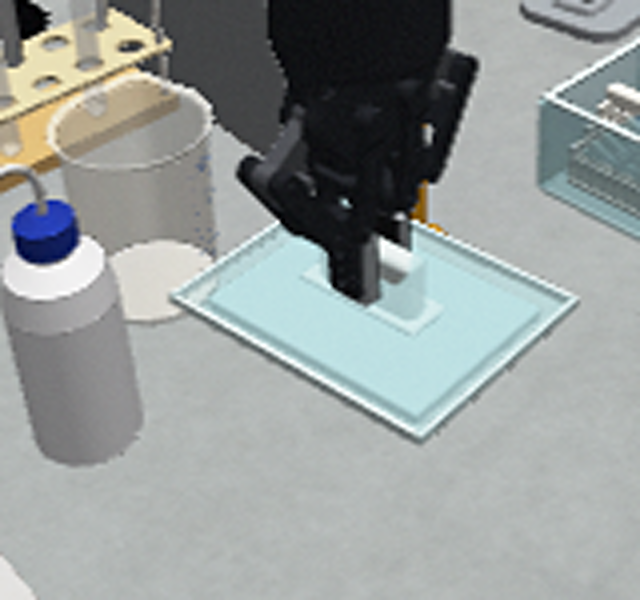

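Emit:
step_arm([
  {"linear":[-0.2,0.6,0],"dr":[0,0,0],"gripper":1},
  {"linear":[-0.6,2,0],"dr":[0,0,0],"gripper":1},
  {"linear":[-1.4,4,0],"dr":[0,0,0.01],"gripper":1},
  {"linear":[-2.4,6.5,0],"dr":[0,0,0.01],"gripper":1},
  {"linear":[-3.3,9,0],"dr":[0,0,0.02],"gripper":1},
  {"linear":[-4,11.5,0],"dr":[0,0,0.02],"gripper":1},
  {"linear":[-4.5,14,0],"dr":[0,0,0.03],"gripper":1},
  {"linear":[-4.7,16.5,0],"dr":[0,0,0.04],"gripper":1},
  {"linear":[-4.5,19,0],"dr":[0,0,0.05],"gripper":1},
  {"linear":[-3.8,21.5,0],"dr":[0,0,0.06],"gripper":1},
  {"linear":[-2.7,24,0],"dr":[0,0,0.07],"gripper":1},
  {"linear":[-1.4,26.5,0],"dr":[0,0,0.08],"gripper":1},
  {"linear":[0,29,0],"dr":[0,0,0.086],"gripper":1},
  {"linear":[1.4,31,0],"dr":[0,0,0.086],"gripper":1},
  {"linear":[2.4,32.5,0],"dr":[0,0,0.086],"gripper":1},
  {"linear":[3,33.4,0],"dr":[0,0,0.086],"gripper":1},
  {"linear":[3.2,33.7,0],"dr":[0,0,0.086],"gripper":1},
  {"linear":[3.2,33.7,0],"dr":[0,0,0.086],"gripper":1},
  {"linear":[3.2,33.7,0],"dr":[0,0,0.086],"gripper":1},
])

```text
clock: 16.62
eef_pos: [0.4514, -0.2667, 0.1558]
tcp_rot: [-3.068, 0.674, 0.001]
ft_force: [0.1, 0.7, -3.5]
finger_gap: 0.0132
```

```bash
python3 - <<'E'
from h import *
from bench import r,eyes
import cv2
show()
for n,(a,b) in dict(side=(130,280),top=(190,320)).items():
    d=eyes.capture(n); s=d["image"][:,:,::-1]
    cv2.imwrite(f"pics/{n}13.png",cv2.resize(s[a:a+120,b:b+120],None,fx=5,fy=5,interpolation=cv2.INTER_CUBIC))
show()
E
```

```text
t 16.62 p [ 0.4514 -0.2667  0.1558] yawx -24.76 z [-8.e-04  7.e-04 -1.e+00] F [ 0.06  0.68 -3.5 ] gap 0.0132
t 16.72 p [ 0.4517 -0.2665  0.1561] yawx -24.72 z [-3.e-04  5.e-04 -1.e+00] F [ 1.5   0.79 -3.07] gap 0.0133
```

View pics/side13.png

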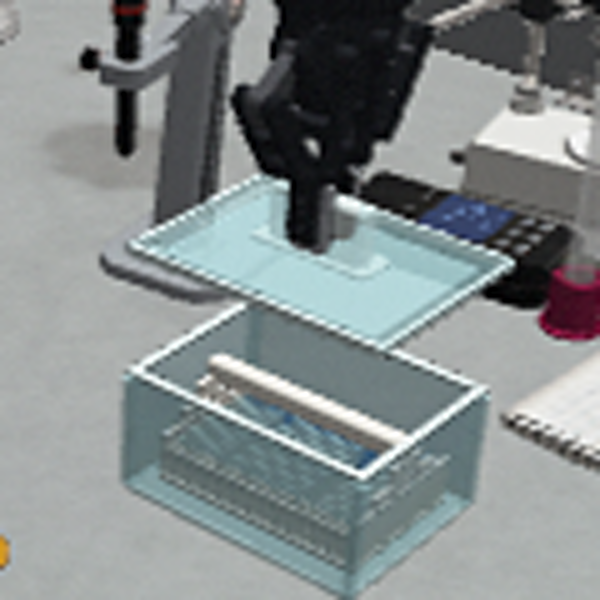

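View pics/top13.png

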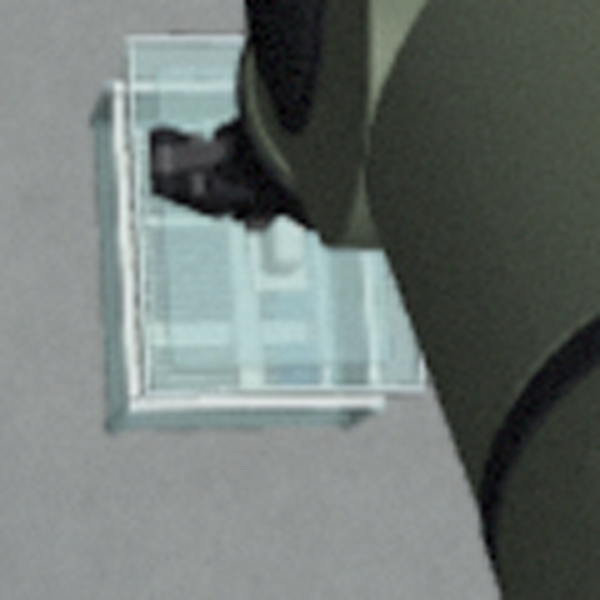

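```bash
python3 - <<'E'
from h import *
c=np.array([.4516,-.268]);M=R.from_euler('z',24.8,degrees=True)
def f(n,pts,z,src,ox,oy):
    q=ray(src,crop(pts,ox,oy,5),z)-[*c,0]; print(n,(M.apply(q)*1e3).round(1).tolist())
f("lid top",[(128,37),(150,393),(427,387)],.1504,top,320,190)
f("lid side",[(130,245),(383,343),(515,263),(265,178)],.149,side,280,130)
f("rim side",[(127,370),(362,475),(490,392),(250,304)],.076,side,280,130)
f("rim top",[(130,410),(383,406)],.076,top,320,190)
E
```

```text
lid top [[73.2, 57.2, 150.4], [-75.4, 55.9, 150.4], [-75.2, -55.9, 150.4]]
lid side [[73.0, 58.0, 149.0], [-72.1, 53.0, 149.0], [-76.1, -52.1, 149.0], [69.0, -46.3, 149.0]]
rim side [[73.4, 57.1, 76.0], [-69.6, 54.1, 76.0], [-74.7, -49.8, 76.0], [68.5, -39.9, 76.0]]
rim top [[-73.0, 54.5, 76.0], [-73.3, -54.6, 76.0]]
```

Emit:
step_arm([
  {"linear":[0.05,0.05,0.3],"dr":[0,0,0],"gripper":1},
  {"linear":[0.05,0.05,0.8],"dr":[0,0,0],"gripper":1},
  {"linear":[0.05,0.05,1.4],"dr":[0,0,0],"gripper":1},
  {"linear":[0.05,0.05,2.1],"dr":[0,0,0],"gripper":1},
  {"linear":[0.05,0.05,2.8],"dr":[0,0,0],"gripper":1},
  {"linear":[0.05,0.05,3.5],"dr":[0,0,0],"gripper":1},
  {"linear":[0.05,0.05,4.2],"dr":[0,0,0],"gripper":1},
  {"linear":[0.05,0.05,4.8],"dr":[0,0,0],"gripper":1},
  {"linear":[0.05,0.05,5.2],"dr":[0,0,0],"gripper":1},
  {"linear":[0.05,0.05,5.4],"dr":[0,0,0],"gripper":1},
  {"linear":[0.05,0.05,5.5],"dr":[0,0,0],"gripper":1},
  {"linear":[0.05,0.05,5.5],"dr":[0,0,0],"gripper":1},
])

```text
clock: 17.72
eef_pos: [0.4522, -0.2683, 0.101]
tcp_rot: [-3.068, 0.674, 0.0]
ft_force: [1.1, -0.1, -3.0]
finger_gap: 0.0133
```

```bash
python3 - <<'E'
from h import *
from bench import r,eyes
import cv2
show()
for n,(a,b) in dict(side=(140,290),top=(190,320)).items():
    d=eyes.capture(n); s=d["image"][:,:,::-1]
    cv2.imwrite(f"pics/{n}14.png",cv2.resize(s[a:a+110,b:b+110],None,fx=5.4,fy=5.4,interpolation=cv2.INTER_CUBIC))
show()
E
```

```text
t 17.72 p [ 0.4522 -0.2683  0.101 ] yawx -24.79 z [-0.  0. -1.] F [ 1.12 -0.14 -3.01] gap 0.0133
t 17.82 p [ 0.4523 -0.2684  0.1014] yawx -24.8 z [ 4.e-04 -2.e-04 -1.e+00] F [ 0.13  0.13 -2.96] gap 0.0134
```

View pics/side14.png

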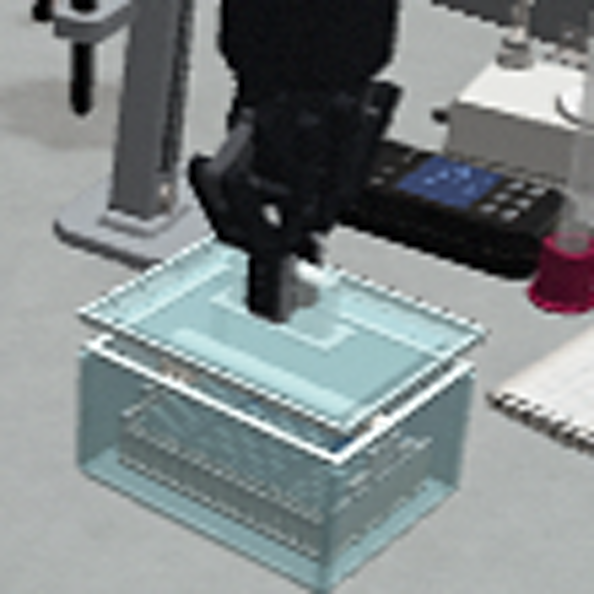

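View pics/top14.png

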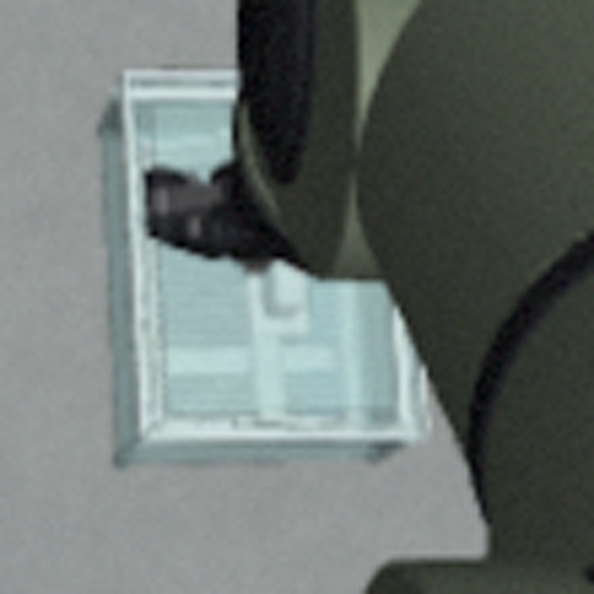

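```bash
python3 - <<'E'
from h import *
c=np.array([.4516,-.268]);M=R.from_euler('z',24.8,degrees=True)
def f(n,pts,z,src,ox,oy):
    q=ray(src,crop(pts,ox,oy,5.4),z)-[*c,0]; print(n,(M.apply(q)*1e3).round(1).tolist())
f("lid side",[(78,316),(352,427),(490,332)],.0934,side,290,140)
f("rim side",[(78,347),(337,463),(474,370)],.076,side,290,140)
f("lid top",[(124,70),(142,440),(430,437)],.0957,top,320,190)
E
```

```text
lid side [[74.5, 60.2, 93.4], [-73.6, 51.5, 93.4], [-75.4, -57.0, 93.4]]
rim side [[74.4, 59.7, 76.0], [-71.3, 56.6, 76.0], [-74.5, -48.9, 76.0]]
lid top [[75.5, 56.0, 95.7], [-74.3, 56.4, 95.7], [-75.3, -56.5, 95.7]]
```

Emit:
step_arm([
  {"linear":[0,-0.1,0.1],"dr":[0,0,0],"gripper":1},
  {"linear":[0,-0.1,0.2],"dr":[0,0,0],"gripper":1},
  {"linear":[0,-0.1,0.35],"dr":[0,0,0],"gripper":1},
  {"linear":[0,-0.1,0.5],"dr":[0,0,0],"gripper":1},
  {"linear":[0,-0.1,0.65],"dr":[0,0,0],"gripper":1},
  {"linear":[0,-0.1,0.8],"dr":[0,0,0],"gripper":1},
  {"linear":[0,-0.1,0.9],"dr":[0,0,0],"gripper":1},
  {"linear":[0,-0.1,1.0],"dr":[0,0,0],"gripper":1},
  {"linear":[0,-0.1,1.0],"dr":[0,0,0],"gripper":1},
])

```text
clock: 18.57
eef_pos: [0.4525, -0.2674, 0.0909]
tcp_rot: [-3.068, 0.674, 0.0]
ft_force: [-0.4, -0.0, -2.7]
finger_gap: 0.0134
```

Below step/rim height with no contact: the step has entered the dish. Continue.

Emit:
step_arm([
  {"linear":[0,0,0.05],"dr":[0,0,0],"gripper":1},
  {"linear":[0,0,0.1],"dr":[0,0,0],"gripper":1},
  {"linear":[0,0,0.15],"dr":[0,0,0],"gripper":1},
  {"linear":[0,0,0.2],"dr":[0,0,0],"gripper":1},
  {"linear":[0,0,0.23],"dr":[0,0,0],"gripper":1},
  {"linear":[0,0,0.25],"dr":[0,0,0],"gripper":1},
  {"linear":[0,0,0.25],"dr":[0,0,0],"gripper":1},
])

```text
clock: 19.15
eef_pos: [0.4526, -0.2674, 0.0886]
tcp_rot: [-3.068, 0.674, 0.0]
ft_force: [0.5, -0.7, -3.1]
finger_gap: 0.0136
```

Emit:
step_arm([
  {"linear":[0,0,0.03],"dr":[0,0,0],"gripper":1},
  {"linear":[0,0,0.06],"dr":[0,0,0],"gripper":1},
  {"linear":[0,0,0.08],"dr":[0,0,0],"gripper":1},
  {"linear":[0,0,0.1],"dr":[0,0,0],"gripper":1},
  {"linear":[0,0,0.1],"dr":[0,0,0],"gripper":1},
  {"linear":[0,0,0.1],"dr":[0,0,0],"gripper":1},
])

```text
clock: 19.65
eef_pos: [0.4526, -0.2674, 0.0876]
tcp_rot: [-3.068, 0.674, -0.0]
ft_force: [0.2, -0.3, -2.8]
finger_gap: 0.0127
```

Emit:
step_arm([
  {"linear":[0,0,0.03],"dr":[0,0,0],"gripper":1},
  {"linear":[0,0,0.05],"dr":[0,0,0],"gripper":1},
  {"linear":[0,0,0.07],"dr":[0,0,0],"gripper":1},
  {"linear":[0,0,0.07],"dr":[0,0,0],"gripper":1},
  {"linear":[0,0,0.07],"dr":[0,0,0],"gripper":1},
])

```text
clock: 20.07
eef_pos: [0.4526, -0.2674, 0.0874]
tcp_rot: [-3.068, 0.675, -0.0]
ft_force: [-3.4, 2.0, 9.1]
finger_gap: 0.0132
```

Emit:
step_arm([
  {"linear":[0,0,-0.03],"dr":[0,0,0],"gripper":1},
  {"linear":[0,0,-0.03],"dr":[0,0,0],"gripper":0.55},
  {"linear":[0,0,-0.03],"dr":[0,0,0],"gripper":0.4},
  {"linear":[0,0,-0.03],"dr":[0,0,0],"gripper":0.2},
  {"linear":[0,0,-0.03],"dr":[0,0,0],"gripper":0},
  {"linear":[0,0,-0.03],"dr":[0,0,0],"gripper":0},
  {"linear":[0,0,-0.5],"dr":[0,0,0],"gripper":0},
  {"linear":[0,0,-1.5],"dr":[0,0,0],"gripper":0},
  {"linear":[0,0,-3],"dr":[0,0,0],"gripper":0},
  {"linear":[0,0,-5],"dr":[0,0,0],"gripper":0},
  {"linear":[0,0,-8],"dr":[0,0,0],"gripper":0},
  {"linear":[0,0,-11],"dr":[0,0,0],"gripper":0},
  {"linear":[0,0,-13],"dr":[0,0,0],"gripper":0},
  {"linear":[0,0,-14],"dr":[0,0,0],"gripper":0},
  {"linear":[-4,2,-14],"dr":[0,0,0],"gripper":0},
  {"linear":[-8,5,-14],"dr":[0,0,0],"gripper":0},
  {"linear":[-10,8,-14],"dr":[0,0,0],"gripper":0},
  {"linear":[-10,12,-14],"dr":[0,0,0],"gripper":0},
  {"linear":[-10,14,-14],"dr":[0,0,0],"gripper":0},
  {"linear":[-10,14,-14],"dr":[0,0,0],"gripper":0},
])

```text
clock: 21.73
eef_pos: [0.3002, -0.3562, 0.2274]
tcp_rot: [3.065, -0.683, 0.0]
ft_force: [-0.4, 0.5, -0.6]
finger_gap: 0.0425
```

```bash
python3 - <<'E'
from h import *
from bench import r,eyes
import cv2
show()
for n,(a,b) in dict(side=(140,290),top=(190,320)).items():
    d=eyes.capture(n); s=d["image"][:,:,::-1]
    cv2.imwrite(f"pics/{n}15full.png",s)
    cv2.imwrite(f"pics/{n}15.png",cv2.resize(s[a:a+110,b:b+110],None,fx=5.4,fy=5.4,interpolation=cv2.INTER_CUBIC))
show()
E
```

```text
t 21.73 p [ 0.3002 -0.3562  0.2274] yawx -25.11 z [-2.0e-04 -1.6e-03 -1.0e+00] F [-0.41  0.52 -0.63] gap 0.0425
t 21.83 p [ 0.3026 -0.3529  0.227 ] yawx -24.89 z [-1.e-04  2.e-04 -1.e+00] F [ 0.36  0.8  -0.41] gap 0.0428
```

View pics/side15.png

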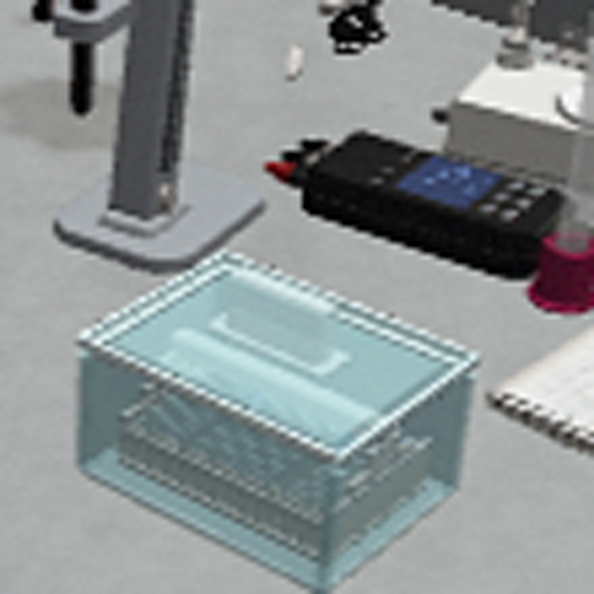

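View pics/top15.png

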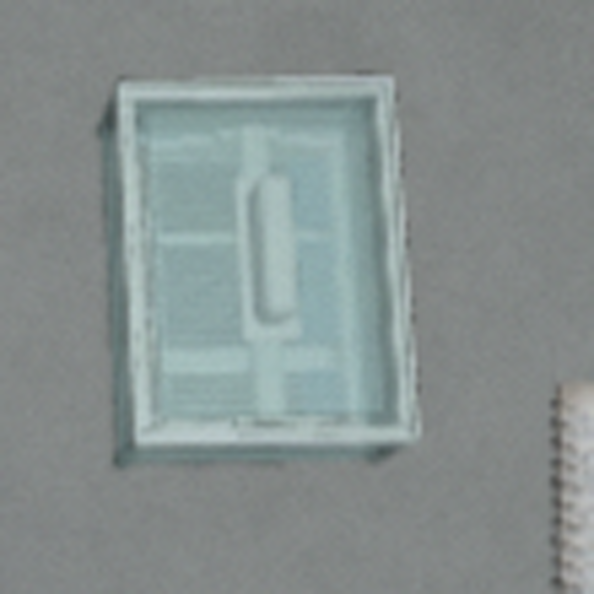

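View pics/side15full.png

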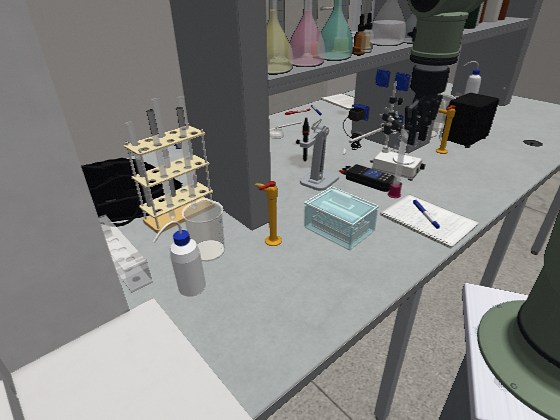

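The lid sits flush on the rim in both views: its corners in the side crop are at about (80,340), (340,460) and (480,355). The dish, bottle and beaker are where they were at the start, and the arm is clear.

```bash
python3 - <<'E'
from bench import r
print(r.job_done())
E
```

```text
the job is handed in; nothing more can be done
None
```

The job is done and handed in at about 22 s of robot time. I gripped the rack by its bar, turned it about 98° to line up with the dish, and lowered it until it touched the floor at about 11 N. The gripper opened only to 30 mm inside the dish. I then carried the lid round in front of the gas tap, set it on the rim at about 12 N, let go and backed away.

**Last checks:**
- **Heights:** the rack and the lid both made contact within 0.5 mm of the tool height expected for fully down and seated.
- **Pictures:** the last ones show the rack upright in the dish and the lid flush all round. The dish, wash bottle and beaker are unmoved as far as I can see, and the arm is clear.

**Disagreements:** the two cameras disagreed by up to about 9 mm on the raised rack bar and about 3 to 6 mm on the lid's sideways position. I relied mainly on the top view, and both parts went in with no side contact felt. One move call was refused for a missing field and moved nothing.

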